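# Clamp the egg cooker's lid and switch it on

## Robot

A 7-joint arm with a two-finger parallel gripper is mounted at the origin on the work surface. World frame = base frame: x ahead of the robot, y to its left, z up, the work surface at z = 0. Lengths are in mm, angles in rad, forces in N, time in s.
With the tool pointing down it reaches from about 425 to 925 mm from the base axis. Payload 6.8 kg.
Tool frame: the origin (TCP) lies midway between the tips of the shut fingers; the grasp point (between the pads) lies manip.grasp_offset behind it (manip.grasp_offset is the distance from the TCP to the grasp point, in mm); z points along the fingers, y is the direction in which the jaws open and shut (so a half turn about z gives the same grasp; the last joint's range is limited). The gripper opens to 88 mm and grips with 3 to 60 N. Pads are 20 mm wide; open, the fingers measure 115 mm over their backs; the gripper's body (75 mm by 178 mm) begins 61 mm behind the grasp point.
Start: joints at [-1.219, 0.477, 0.022, 1.555, -0.011, 1.109, -0.083], TCP at [299.543, 604.914, 222.664] pointing down, gripper open.
Joint ranges: [-2.96, 2.96], [-0.34, 2.1], [-1.41, 1.46], [0.24, 2.44], [-1.37, 4.51], [0.17, 1.92], [-2.96, 2.96]. Speed limits (rad/s): [2.39, 2.39, 3.14, 3.14, 3.14, 3.14, 3.14].

## Interface

Orientations are given as [roll, pitch, yaw] about the fixed x, y, z axes, in that order (R = Rz(yaw) Ry(pitch) Rx(roll)).
In Python, from rig import manip gives the robot as it stands.
- The arm moves only by the tool step_arm, never from a script. Its argument "increments" is a list of rows, each an object of numbers: "dx", "dy", "dz": the shift along the tool's x, y, z in units of 50 mm (1.0 is 50 mm); "roll": the turn about the tool's z in units of 8 degrees (1.0 is 8 degrees). In form: [{"dx": .., "dy": .., "dz": .., "roll": ..}, ...]. A call has 1 to 10 rows; each row is the pose to reach, as a shift and turn from the pose measured when the call began, along the tool's axes at that moment; what a row does not reach only later rows make up. A row lasts 1/10 s, in which the tool goes at most 50 mm and 8.59 degrees, less where a joint would pass 70% of its speed; a pose out of reach is approached as far as the arm can. A call with a gripper value outside its range is refused whole. "gripper" is the opening, from 0 (shut) to 1 (fully open), set as the call begins (left out, the last holds). The fingers move at their own pace and stop on an object; "grip_force" is the grip in N (left out, the last holds). Time passes only in rows, so rows that repeat a pose let the fingers close. It gives the time, the measured TCP pose, the force and the opening at its end, in the units of the state.
- manip.get_obs(): the state, without advancing time (a new reading comes with each control period).
- manip.grab_frame(name): name is "scene" or "top"; returns a dict with "pixels" (480x640x3 uint8, red, green, blue), "fx", "fy", "cx", "cy" (pixels), "dist" ([k1, k2, p1, p2, k3] as OpenCV has them; the pictures are not rectified), "origin" and "rotation" of the camera in the world. Camera axes: x right, y down, z forward; pixel columns grow to the right and rows downward; lengths in mm; the calibration is good to about 2 mm. A picture is of the moment at which its call begins. There is no depth.
- manip.hand_in(): hands the job in, once; it reports no verdict.
The state is a dict: "time": time; "joint_positions": joint angles; "qvel": joint speeds; "joint_efforts": joint torques, N m; "eef_pos": TCP position; "tcp_rot": TCP orientation; "force": force on the tool from outside, world axes, zero at the start; "ft_torque": the same for the moment, N m; "gripper_width": finger opening in mm.
Only numpy, scipy, OpenCV 4.12 (cv2) and the standard library are available. Lean on these libraries where they do the work, as an engineer would, in place of code of your own. Each camera call takes 0.05 s, during which the arm holds its last target. There are 200 camera calls.

## Task

Close up the egg cooker and start it: swing the yoke across the lid until it stops in its catch, then screw the yoke's black hand knob down (clockwise) until its foot clamps the lid snugly, finger-tight and not forced, and let go of the knob; last, flick the front toggle switch on. Let your hand sink with the knob as it goes down instead of dragging it up or pressing it down hard, and leave the other things on the shelf where they are.

Things in the scene. Friction and masses are not known exactly. Their poses are not given: they have to be found in the camera images.
- cooker: Steel-grey pressure egg cooker, fixed, 176 mm across its round heater base. Origin: on the pot's vertical axis at shelf level, z up; its front (a sloping console with the toggle, out to x = -142 mm, 45 mm high) faces its -x. Hinge post at (0, -96 mm) and open catch at (0, +96 mm), both about 200 mm high.
- hinge (a point): Point on the vertical axis of the yoke's hinge post, level with the top of the yoke bar (190 mm above the shelf), at the cooker's (0, -96 mm). Axes as the cooker's.
- yoke (a joint): Steel bar, 20 mm wide, 12 thick, 205 long, swinging level about the hinge post; the knob stands on it 96 mm from the hinge axis. Rad: 0 = across the lid, stopped in the catch, knob over the pot's axis; grows anticlockwise from above, at 1.57 the bar points along the cooker's -x. Stays where left; about 1.5 N at the knob moves it. Home below 0.06.
- yoke_mid (a point): Top of the yoke bar on the spindle's axis, 190 mm above the shelf. The bar springs up or down by 1 mm per 40 N; dragging the knob up or pressing it down by hand with more than 25 N (0.6 mm) is not allowed. A stiff hand that keeps sinking with the thread feels the bearing foot as an upward push that grows by some 8 to 14 N per rad.
- spindle: Threaded spindle in the yoke with a round fluted black hand knob, 46 mm across, 28 high; origin at the knob's centre, z up. Turned clockwise from above it sinks 3.18 mm per rad (20 mm a turn), the other way it rises; free turning takes 0.15 N m, 0.35 N m when snug (only felt while it turns). Room for fingers all round, down to 6 mm below the knob at least. The thread bears no rough handling: see yoke_mid.
- thread (a point): Middle of the yoke bar's underside, where the spindle comes out (178 mm above the shelf). Below it hangs the spindle's steel foot, screwed on with a locknut and set anew now and then, so its length is not known: it starts 3 to 10 mm over the lid's boss. Once it bears, the force on the lid grows by about 45 N per rad. Snug = 14 to 42 N left when let go (the thread holds); above 65 N the gasket is crushed.
- lid: Round aluminium lid, 157 mm across, loose on the pot's white gasket, centred by a skirt; origin at the centre of its rim's underside, z up. The spindle's foot presses on its central boss, 32 mm wide, flat top 30 mm above the origin. Its height varies by 1 mm with the seating of the gasket. It stays on the pot.
- switch (a joint): Toggle switch on the console, rad: 0 = off (leaning to the front), 0.6 = on (upright, towards the pot); on from 0.4. It stays where left; about 1.5 N on its tip towards the cooker's +x moves it. Pivot along the cooker's y at x = -111 mm, 47 mm above the shelf.
- switch_tip (a point): Centre of the red ball (11 mm) at the toggle's tip, 28 mm from its pivot. In the cooker's frame it is at x = -123 mm, 72 mm high when off, at x = -107 mm, 75 mm high when on; the console under it is 46 to 49 mm high.
- egg_rack: Round aluminium rack on legs with six eggs, 140 mm across, 124 mm high with its ring handle; origin under its centre. Leave alone.
- egg_cups: Three stacked melamine egg cups (yellow, white, green), 50 mm across, 89 mm high; origin under the centre. Leave alone.
- spoon_rest: Bamboo spoon rest, 120 x 75 x 14 mm, with a steel egg spoon lying in it; origin under its centre. Leave alone.
- blue_pot: Lidded blue ceramic pot, 124 mm across, 123 mm high; origin under its centre. Leave alone.
- egg_timer: White and red wind-up timer, 64 mm across, 57 mm high; origin under its centre. Leave alone.
- salt_mill: Wooden salt mill with a steel top, 42 mm across, 91 mm high; origin under its centre. Leave alone.
- mug: White mug, 76 mm across, 88 mm high, handle at its +y; origin under its centre. Leave alone.
Things that resemble listed ones, but are neither listed nor needed, are in the scene too. What is meant by the lid is not blue, and is the larger of those in its own colour.

How it is judged:
By the outcome, as a careful person would: the job done as asked, in the order asked, and still so for the second after the job is handed in, with the robot touching nothing.
It also fails if it takes over 72 s, if anything falls off the work surface, if the arm or the gripper's body presses on something with over 40 N, if the wrist force passes 120 N, or if a joint passes its speed limit or range.

## Working session

There is one attempt and no reset: what is moved stays moved. The work goes in short steps, Python scripts to look and compute and a tool call to move; the robot and the scene stay as the last step left them, time stands still between calls to the robot, and variables do not carry over. Pictures are saved under pics/ and viewed, about 8 in all and at most 12, crops included, and the job is handed in when it is done.

Besides the shell and the picture viewer there is one more tool, called after "Request:" in YAML: its name, and indented under it one key for each argument. step_arm: Moves the arm, as the interface text tells. Its arguments: {"type":"object","properties":{"increments":{"type":"array"},"gripper":{"type":"number"},"grip_force":{"type":"number"}},"required":["increments"]}

```bash
ls; mkdir -p pics
cat > h.py <<'E'
import numpy as np, cv2
from rig import manip
def save(n,fn):
    f=manip.grab_frame(n); cv2.imwrite(fn,f["pixels"][:,:,::-1].copy())
    np.savez(fn[:-4]+".npz",**{k:np.array(v) for k,v in f.items()})
    return f
def load(fn): return dict(np.load(fn))
def K(f): return np.array([[f["fx"],0,f["cx"]],[0,f["fy"],f["cy"]],[0,0,1]],float)
def ray(f,u,v):
    p=cv2.undistortPoints(np.array([[[u,v]]],float),K(f),np.array(f["dist"],float))[0,0]
    return np.array(f["rotation"])@np.array([p[0],p[1],1.])
def onz(f,u,v,z):
    d=ray(f,u,v);o=np.array(f["origin"]);return o+d*(z-o[2])/d[2]
def proj(f,P):
    R=np.array(f["rotation"]);o=np.array(f["origin"])
    c=(np.atleast_2d(P)-o)@R
    return cv2.projectPoints(c,np.zeros(3),np.zeros(3),K(f),np.array(f["dist"],float))[0][:,0]
E
python3 - <<'E'
from h import *
for n in("scene","top"):
    f=save(n,f"pics/{n}0.png");print(n,f["origin"],np.round(f["rotation"],3).tolist(),f["fx"])
print(manip.get_obs(),manip.grasp_offset)
E
```

```text
pics
scene [1306.30668511  646.66971987  769.92322863] [-2.134, 0.009, 2.306] 531.1147488567722
top [ 492.62751531   16.75974598 1227.45510716] [-3.066, -0.015, -1.554] 491.7494415913216
{'time': 0.1, 'joint_positions': array([-1.21914096,  0.47768956,  0.02238083,  1.5563267 , -0.01152232,
        1.1093197 , -0.08310173]), 'qvel': array([-0.00051577, -0.00349011, -0.0006501 , -0.00301952,  0.00020039,
       -0.00134921, -0.00061664]), 'joint_efforts': array([ 4.96203560e-03, -5.84099185e+01,  1.54045086e+00, -2.73314899e+01,
       -5.41995617e-02,  1.31649603e-02,  8.93308152e-05]), 'eef_pos': array([299.30308118, 604.41256818, 221.80931419]), 'tcp_rot': array([-3.13998191e+00,  1.13826561e-04,  2.68181206e+00]), 'force': array([ 0.25977526, -0.12176149, -0.35956583]), 'ft_torque': array([-0.00659681, -0.01543299,  0.01938482]), 'gripper_width': 88.24616413514397} 18.700000000000003
```

View pics/scene0.png

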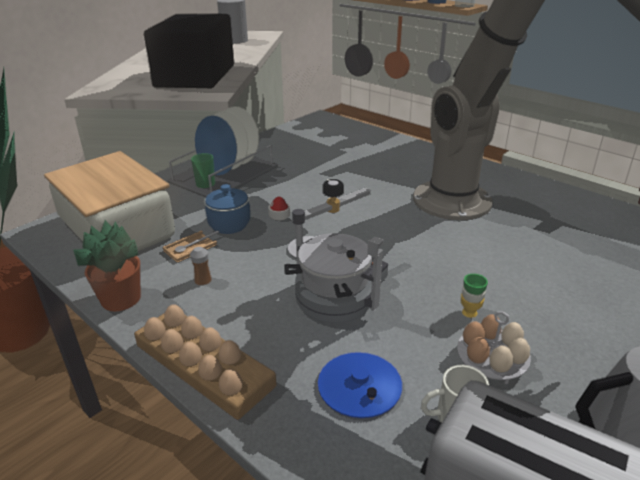

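View pics/top0.png

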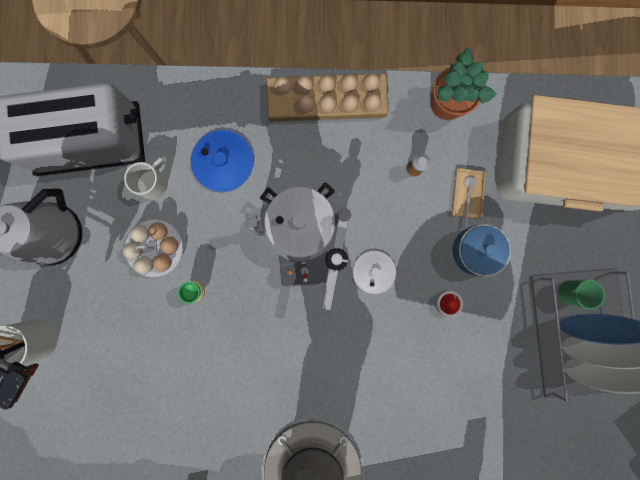

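The top view shows the cooker at about (300,222) with its console facing the robot, around (303,272). The yoke is swung out, with its knob near (337,259) and its hinge near (342,213). Lid-like things are the blue lid (222,160), a small grey lid (375,272) and the large grey lid on the pot (300,222), which is the one I want. Knob-like things are the yoke's black knob (337,259) and the small lid knobs (280,219), (205,151) and (373,283). I'll check this in a close crop.

```bash
python3 - <<'E'
s=open('h.py').read()
s=s.replace('import numpy as np, cv2','import numpy as np, cv2\nfrom scipy.spatial.transform import Rotation as Ro\ndef rot(f): return Ro.from_euler("xyz",np.array(f["rotation"]).ravel()).as_matrix()')
s=s.replace('np.array(f["rotation"])@','rot(f)@').replace('R=np.array(f["rotation"]);','R=rot(f);')
open('h.py','w').write(s)
E
python3 - <<'E'
from h import *
f=load("pics/top0.npz")
print(rot(f).round(3))
im=cv2.imread("pics/top0.png")
c=cv2.resize(im[150:330,230:410],None,fx=3.3,fy=3.3,interpolation=cv2.INTER_CUBIC)
cv2.imwrite("pics/c1.png",c)
for n,u,v,z in[("lidc",300,222,155),("knob",337,259,220),("hingetop",342,213,200),("bar end",327,308,190)]: print(n,onz(f,u,v,z).round(1))
E
```

```text
[[ 0.017 -0.997  0.076]
 [-1.    -0.018 -0.014]
 [ 0.015 -0.076 -0.997]]
lidc [587.3  37.9 155. ]
knob [506.9 -40.6 220. ]
hingetop [603.9 -50.9 200. ]
bar end [404.7 -22.8 190. ]
```

View pics/c1.png

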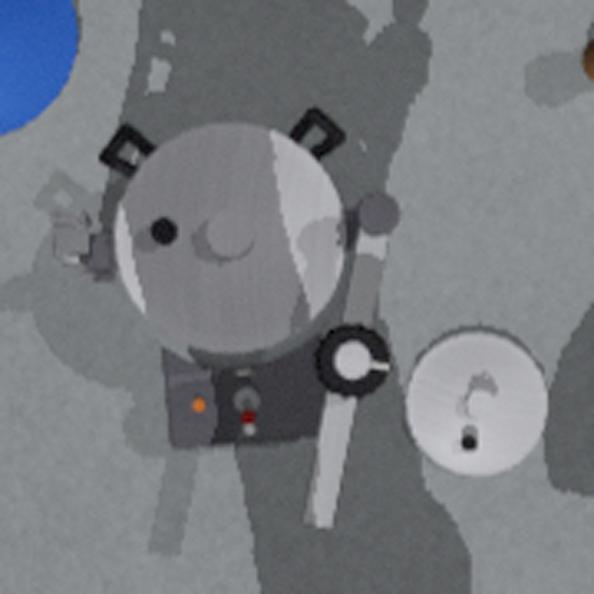

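Run:
```python
from h import *
im=cv2.imread("pics/scene0.png")
cv2.imwrite("pics/c2.png",cv2.resize(im[170:320,270:400],None,fx=4,fy=4,interpolation=cv2.INTER_CUBIC))
```

```text
(no output)
```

View pics/c2.png

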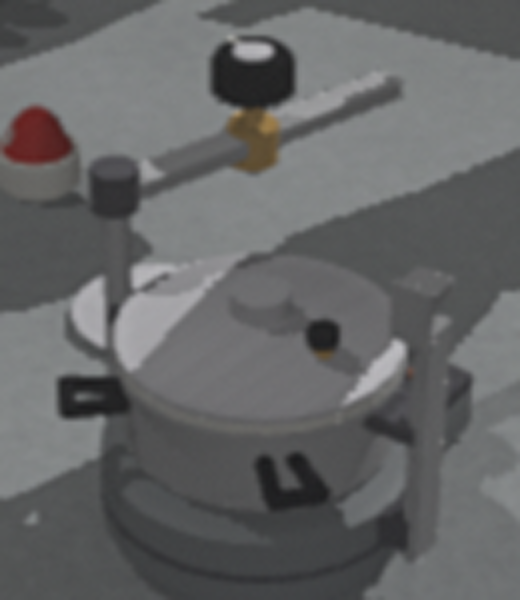

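```bash
cat >> h.py <<'E'
def tri(f,a,g,b):
    d1,d2=ray(f,*a),ray(g,*b);d1/=np.linalg.norm(d1);d2/=np.linalg.norm(d2)
    o1,o2=np.array(f["origin"]),np.array(g["origin"])
    s=np.linalg.lstsq(np.c_[d1,-d2],o2-o1,rcond=None)[0]
    p,q=o1+s[0]*d1,o2+s[1]*d2
    return ((p+q)/2).round(1),np.linalg.norm(p-q).round(1)
E
python3 - <<'E'
from h import *
t=load("pics/top0.npz");s=load("pics/scene0.npz")
c=lambda u,v:(230+u/3.3,150+v/3.3); d=lambda u,v:(270+u/4,170+v/4)
for n,a,b in[("knobtop",(351,361),(253,50)),("hinge",(379,214),(114,166)),("boss",(226,234),(262,288)),("catch",(80,238),(422,283)),("barend",(321,526),(397,84))]:
    print(n,*tri(t,c(*a),s,d(*b)))
    print(onz(t,*c(*a),200).round(1),onz(s,*d(*b),200).round(1))
print("ball",onz(t,*c(249,416),72),"lid",onz(t,*c(230,238),135))
E
```

```text
knobtop [505.7 -38.1 236.1] 0.7
[506.4 -40.4 200. ] [451.4 -84.1 200. ]
hinge [599.9 -56.5 195.9] 1.8
[600.1 -56.9 200. ] [604.5 -50.7 200. ]
boss [589.6  41.4 154.3] 0.3
[585.5  40.2 200. ] [642.7  86.4 200. ]
catch [580.6 135.1 193.6] 4.0
[581.3 132.8 200. ] [587.5 142.4 200. ]
barend [398.7 -21.  178.5] 7.2
[402.7 -23.  200. ] [429.5   6.  200. ]
ball [467.92165508  24.29552042  72.        ] lid [588.74381072  38.9527884  135.        ]
```

Triangulation agrees with the given sizes. The hinge is at (600,-56.5) and 200 high, the pot axis at (590,39.5), and the cooker yaw is about 0.10. The knob is at (505.7,-38), 96 mm from the hinge, with its top at about 236 and its centre at about 222, and the yoke is at about 1.28 rad. I'll move above the knob with the jaws along the swing tangent.

Request:
step_arm:
  increments:
    - {"dz":-0.8}
    - {"dz":-1.6}
    - {"dx":-0.7,"dy":-0.7,"dz":-1.8,"roll":-0.2}
    - {"dx":-1.4,"dy":-1.4,"dz":-1.8,"roll":-0.4}
    - {"dx":-2.1,"dy":-2.15,"dz":-1.8,"roll":-0.6}
    - {"dx":-2.8,"dy":-2.9,"dz":-1.8,"roll":-0.8}
    - {"dx":-3.5,"dy":-3.6,"dz":-1.8,"roll":-1.0}
    - {"dx":-4.2,"dy":-4.3,"dz":-1.8,"roll":-1.2}
    - {"dx":-4.9,"dy":-5.0,"dz":-1.8,"roll":-1.4}
    - {"dx":-5.6,"dy":-5.75,"dz":-1.8,"roll":-1.6}
  gripper: 1
  grip_force: 20

```text
validation failed for argument at $.in...
```

Request:
step_arm:
  increments:
    - {"dx":0,"dy":0,"dz":-0.8,"roll":0}
    - {"dx":0,"dy":0,"dz":-1.6,"roll":0}
    - {"dx":-0.7,"dy":-0.7,"dz":-1.8,"roll":-0.2}
    - {"dx":-1.4,"dy":-1.4,"dz":-1.8,"roll":-0.4}
    - {"dx":-2.1,"dy":-2.15,"dz":-1.8,"roll":-0.6}
    - {"dx":-2.8,"dy":-2.9,"dz":-1.8,"roll":-0.8}
    - {"dx":-3.5,"dy":-3.6,"dz":-1.8,"roll":-1.0}
    - {"dx":-4.2,"dy":-4.3,"dz":-1.8,"roll":-1.2}
    - {"dx":-4.9,"dy":-5.0,"dz":-1.8,"roll":-1.4}
    - {"dx":-5.6,"dy":-5.75,"dz":-1.8,"roll":-1.6}
  gripper: 1
  grip_force: 20

```text
time: 1.1
eef_pos: [422.2, 222.8, 312.1]
tcp_rot: [-3.14, -0.0, 2.906]
force: [0.9, -0.5, 0.9]
gripper_width: 87.7
```

```bash
cat >> h.py <<'E'
def go(*targets):
    o=manip.get_obs();p=o["eef_pos"];w=o["tcp_rot"][2]
    print("now",p.round(1),round(w,3),"j7",o["joint_positions"][6].round(2),"F",o["force"].round(1),"T",o["ft_torque"].round(2))
    for x,y,z,yaw in targets:
        d=np.array([x,y])-p[:2];c,s=np.cos(w),np.sin(w)
        dr=-(yaw-w);dr=(dr+np.pi)%(2*np.pi)-np.pi
        print([round(v,3) for v in((d[0]*c+d[1]*s)/50,(d[0]*s-d[1]*c)/50,-(z-p[2])/50,dr/np.radians(8))])
E
python3 -c "
from h import *
go((505.7,-38.1,300,2.947),(505.7,-38.1,208,2.947))"
```

```text
now [422.2 222.8 312.1] 2.906 j7 0.73 F [ 0.9 -0.5  0.9] T [ 0.07 -0.07  0.02]
[np.float64(-2.84), np.float64(-4.684), np.float64(0.243), np.float64(-0.291)]
[np.float64(-2.84), np.float64(-4.684), np.float64(2.083), np.float64(-0.291)]
```

Request:
step_arm:
  increments:
    - {"dx":-0.55,"dy":-0.9,"dz":0.1,"roll":-0.1}
    - {"dx":-1.1,"dy":-1.8,"dz":0.2,"roll":-0.2}
    - {"dx":-1.7,"dy":-2.8,"dz":0.24,"roll":-0.3}
    - {"dx":-2.3,"dy":-3.8,"dz":0.24,"roll":-0.3}
    - {"dx":-2.84,"dy":-4.68,"dz":0.24,"roll":-0.3}
    - {"dx":-2.84,"dy":-4.68,"dz":0.24,"roll":-0.3}
    - {"dx":-2.84,"dy":-4.68,"dz":0.24,"roll":-0.3}
    - {"dx":-2.84,"dy":-4.68,"dz":0.24,"roll":-0.3}

```text
time: 1.9
eef_pos: [505.4, -37.9, 300.1]
tcp_rot: [-3.14, -0.001, 2.947]
force: [-0.3, -0.4, -0.9]
gripper_width: 87.7
```

Run:
```python
from h import *
go((505.7,-38.1,300,2.947),(505.7,-38.1,210,2.947))
t=save("top","pics/t1.png");s=save("scene","pics/s1.png")
a=t["pixels"][200:320,270:400,::-1];b=s["pixels"][130:230,270:400,::-1]
a=cv2.resize(a,(520,480),interpolation=cv2.INTER_CUBIC);b=cv2.resize(b,(520,400),interpolation=cv2.INTER_CUBIC)
cv2.imwrite("pics/c3.png",cv2.resize(np.vstack([a,b]),None,fx=.68,fy=.68))
go((505.7,-38.1,300,2.947))
```

```text
now [505.4 -37.9 300.1] 2.947 j7 1.39 F [-0.3 -0.4 -0.9] T [-0.03 -0.01  0.03]
[np.float64(-0.006), np.float64(-0.002), np.float64(0.002), np.float64(0.0)]
[np.float64(-0.006), np.float64(-0.002), np.float64(1.802), np.float64(0.0)]
now [505.4 -36.4 300.2] 2.95 j7 1.39 F [ 0.8 -0.4  0.3] T [ 0.08  0.03 -0.02]
[np.float64(-0.012), np.float64(-0.033), np.float64(0.003), np.float64(0.024)]
```

View pics/c3.png

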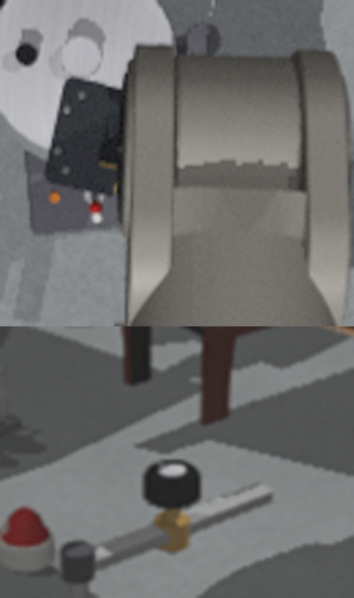

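The knob sits midway between the fingers in the scene view: fingers at x≈137 and 213, knob at 172 in the crop. I'll descend around it.

Request:
step_arm:
  increments:
    - {"dx":0,"dy":-0.03,"dz":0.5,"roll":0}
    - {"dx":0,"dy":-0.03,"dz":1.0,"roll":0}
    - {"dx":0,"dy":-0.03,"dz":1.5,"roll":0}
    - {"dx":0,"dy":-0.03,"dz":1.84,"roll":0}
    - {"dx":0,"dy":-0.03,"dz":1.84,"roll":0}
    - {"dx":0,"dy":-0.03,"dz":1.84,"roll":0}
  gripper: 0.66

```text
time: 2.6
eef_pos: [505.0, -36.9, 208.5]
tcp_rot: [-3.14, -0.002, 2.952]
force: [-0.0, 0.0, 0.3]
gripper_width: 58.5
```

Run:
```python
from h import *
H=np.array([600,-56.5]);z0=1.672;r=96
T=[]
for th in np.linspace(1.275,-0.0,11)[1:]:
    a=z0+th; T.append((*(H+r*np.array([np.cos(a),np.sin(a)])),208,1.67+th))
go(*T)
```

```text
now [505.  -36.9 208.5] 2.952 j7 1.45 F [-0.   0.   0.3] T [ 0.01 -0.02 -0.04]
[np.float64(-0.037), np.float64(0.226), np.float64(0.01), np.float64(0.965)]
[np.float64(-0.085), np.float64(0.466), np.float64(0.01), np.float64(1.878)]
[np.float64(-0.163), np.float64(0.698), np.float64(0.01), np.float64(2.791)]
[np.float64(-0.269), np.float64(0.918), np.float64(0.01), np.float64(3.704)]
[np.float64(-0.403), np.float64(1.123), np.float64(0.01), np.float64(4.618)]
[np.float64(-0.562), np.float64(1.309), np.float64(0.01), np.float64(5.531)]
[np.float64(-0.743), np.float64(1.473), np.float64(0.01), np.float64(6.444)]
[np.float64(-0.944), np.float64(1.613), np.float64(0.01), np.float64(7.357)]
[np.float64(-1.161), np.float64(1.726), np.float64(0.01), np.float64(8.27)]
[np.float64(-1.39), np.float64(1.811), np.float64(0.01), np.float64(9.183)]
```

Request:
step_arm:
  increments:
    - {"dx":-0.015,"dy":0.11,"dz":0,"roll":0.5}
    - {"dx":-0.037,"dy":0.226,"dz":0,"roll":0.96}
    - {"dx":-0.06,"dy":0.345,"dz":0,"roll":1.42}
    - {"dx":-0.085,"dy":0.466,"dz":0,"roll":1.88}
    - {"dx":-0.12,"dy":0.583,"dz":0,"roll":2.33}
    - {"dx":-0.163,"dy":0.698,"dz":0,"roll":2.79}
    - {"dx":-0.214,"dy":0.81,"dz":0,"roll":3.25}
    - {"dx":-0.269,"dy":0.918,"dz":0,"roll":3.7}
    - {"dx":-0.335,"dy":1.022,"dz":0,"roll":4.16}
    - {"dx":-0.403,"dy":1.123,"dz":0,"roll":4.62}

```text
time: 3.6
eef_pos: [535.5, 15.2, 209.7]
tcp_rot: [-3.141, -0.001, 2.305]
force: [-1.1, -0.0, 0.5]
gripper_width: 57.8
```

Run:
```python
from h import *
H=np.array([600,-56.5]);z0=1.672;r=96
T=[]
for th in np.linspace(.637,-0.0,11)[1:]:
    a=z0+th; T.append((*(H+r*np.array([np.cos(a),np.sin(a)])),208.3,1.67+th))
go(*T)
s=save("scene","pics/s2.png")
cv2.imwrite("pics/c4.png",cv2.resize(s["pixels"][150:280,270:400,::-1],None,fx=4,fy=4,interpolation=cv2.INTER_CUBIC))
```

```text
now [535.5  15.2 209.7] 2.305 j7 0.76 F [-1.1 -0.   0.5] T [-0.15  0.38  0.  ]
[np.float64(-0.012), np.float64(0.112), np.float64(0.028), np.float64(0.444)]
[np.float64(-0.024), np.float64(0.234), np.float64(0.028), np.float64(0.9)]
[np.float64(-0.043), np.float64(0.355), np.float64(0.028), np.float64(1.356)]
[np.float64(-0.069), np.float64(0.474), np.float64(0.028), np.float64(1.812)]
[np.float64(-0.103), np.float64(0.592), np.float64(0.028), np.float64(2.268)]
[np.float64(-0.145), np.float64(0.707), np.float64(0.028), np.float64(2.725)]
[np.float64(-0.194), np.float64(0.819), np.float64(0.028), np.float64(3.181)]
[np.float64(-0.249), np.float64(0.928), np.float64(0.028), np.float64(3.637)]
[np.float64(-0.312), np.float64(1.033), np.float64(0.028), np.float64(4.093)]
[np.float64(-0.381), np.float64(1.134), np.float64(0.028), np.float64(4.55)]
```

View pics/c4.png

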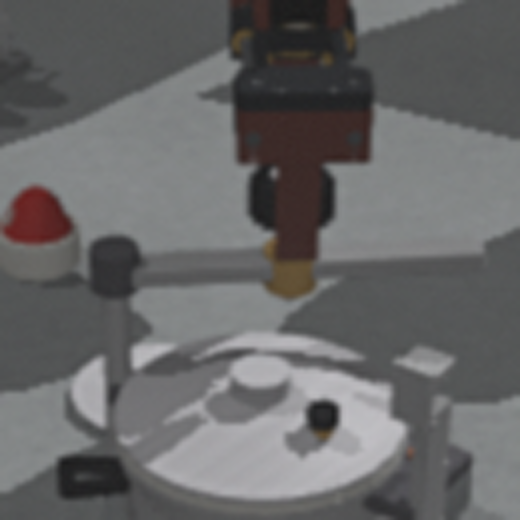

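The knob is between the fingers and the yoke is swinging with it. I'll carry on towards the catch.

Request:
step_arm:
  increments:
    - {"dx":-0.012,"dy":0.112,"dz":0.02,"roll":0.44}
    - {"dx":-0.024,"dy":0.234,"dz":0.028,"roll":0.9}
    - {"dx":-0.043,"dy":0.355,"dz":0.028,"roll":1.36}
    - {"dx":-0.069,"dy":0.474,"dz":0.028,"roll":1.81}
    - {"dx":-0.103,"dy":0.592,"dz":0.028,"roll":2.27}
    - {"dx":-0.145,"dy":0.707,"dz":0.028,"roll":2.72}
    - {"dx":-0.194,"dy":0.819,"dz":0.028,"roll":3.18}
    - {"dx":-0.249,"dy":0.928,"dz":0.028,"roll":3.64}
    - {"dx":-0.312,"dy":1.033,"dz":0.028,"roll":4.09}
    - {"dx":-0.381,"dy":1.134,"dz":0.028,"roll":4.55}

```text
time: 4.65
eef_pos: [591.7, 40.5, 209.5]
tcp_rot: [3.141, -0.001, 1.668]
force: [-1.3, -0.5, 1.2]
gripper_width: 58.0
```

Request:
step_arm:
  increments:
    - {"dx":0,"dy":0.03,"dz":0,"roll":0}
    - {"dx":0,"dy":0.06,"dz":0,"roll":0}
    - {"dx":0,"dy":0.09,"dz":0,"roll":0}
    - {"dx":0,"dy":0.12,"dz":0,"roll":0}

```text
time: 5.05
eef_pos: [596.6, 41.4, 209.5]
tcp_rot: [-3.14, -0.002, 1.669]
force: [-7.5, 0.9, 4.8]
gripper_width: 58.1
```

The yoke is against its stop at 7.5 N. I'll back off and close lightly to find the knob's x.

Request:
step_arm:
  increments:
    - {"dx":0,"dy":-0.06,"dz":0.03,"roll":0}
    - {"dx":0,"dy":-0.11,"dz":0.05,"roll":0}
    - {"dx":0,"dy":-0.11,"dz":0.05,"roll":0}
    - {"dx":0,"dy":-0.11,"dz":0.05,"roll":0}
    - {"dx":0,"dy":-0.11,"dz":0.05,"roll":0}
  gripper: 0.4
  grip_force: 5

```text
time: 5.55
eef_pos: [590.6, 40.6, 207.1]
tcp_rot: [-3.139, -0.002, 1.669]
force: [-4.9, -0.8, 5.2]
gripper_width: 45.8
```

Run:
```python
from h import *
go((590.5,40,207,1.67))
print(manip.get_obs()["gripper_width"])
s=save("scene","pics/s3.png")
cv2.imwrite("pics/c5.png",cv2.resize(s["pixels"][150:320,270:400,::-1],None,fx=3.4,fy=3.4,interpolation=cv2.INTER_CUBIC))
```

```text
now [590.6  40.6 207.1] 1.669 j7 0.19 F [-4.9 -0.8  5.2] T [-0.19  1.21  0.  ]
[np.float64(-0.011), np.float64(-0.002), np.float64(0.001), np.float64(-0.009)]
45.81610253960129
```

View pics/c5.png

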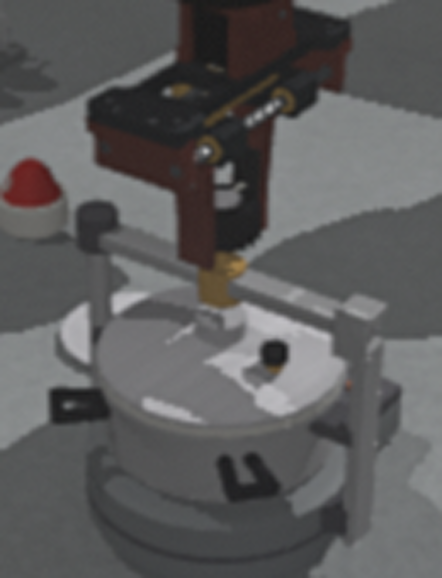

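The yoke bar lies across the lid with its end in the catch. Next I'll open, turn back 90°, and take the working grip.

Request:
step_arm:
  increments:
    - {"dx":-0.01,"dy":-0.01,"dz":0,"roll":0}
    - {"dx":-0.01,"dy":-0.01,"dz":0,"roll":0}
    - {"dx":-0.01,"dy":-0.01,"dz":0,"roll":-1}
    - {"dx":-0.01,"dy":-0.01,"dz":0,"roll":-2}
    - {"dx":-0.01,"dy":-0.01,"dz":0,"roll":-3}
    - {"dx":-0.01,"dy":-0.01,"dz":0,"roll":-4}
    - {"dx":-0.01,"dy":-0.01,"dz":0,"roll":-5}
    - {"dx":-0.01,"dy":-0.01,"dz":0,"roll":-6}
    - {"dx":-0.01,"dy":-0.01,"dz":0,"roll":-7}
    - {"dx":-0.01,"dy":-0.01,"dz":0,"roll":-8}
  gripper: 0.8

```text
time: 6.6
eef_pos: [590.8, 40.1, 207.1]
tcp_rot: [3.141, -0.002, 2.791]
force: [0.1, 0.1, -0.6]
gripper_width: 70.0
```

Request:
step_arm:
  increments:
    - {"dx":0,"dy":0,"dz":0,"roll":-1}
    - {"dx":0,"dy":0,"dz":0,"roll":-2}
    - {"dx":0,"dy":0,"dz":0,"roll":-3}
    - {"dx":0,"dy":0,"dz":0,"roll":-3.2}
    - {"dx":0,"dy":0,"dz":0,"roll":-3.2}
    - {"dx":0,"dy":0,"dz":0,"roll":-3.2}

```text
time: 7.2
eef_pos: [591.0, 40.0, 207.1]
tcp_rot: [3.14, -0.001, -3.048]
force: [0.6, -0.8, -0.6]
gripper_width: 70.3
```

```bash
python3 -c "
from h import *
go((590,40,207,3.24))"
```

```text
now [591.   40.  207.1] -3.048 j7 1.6 F [ 0.6 -0.8 -0.6] T [0.04 0.02 0.  ]
[np.float64(0.019), np.float64(0.001), np.float64(0.001), np.float64(-0.033)]
```

Request:
step_arm:
  increments:
    - {"dx":0.02,"dy":0,"dz":0,"roll":0}
    - {"dx":0.02,"dy":0,"dz":0,"roll":0}
    - {"dx":0.02,"dy":0,"dz":0,"roll":0}
    - {"dx":0.02,"dy":0,"dz":0,"roll":0}
    - {"dx":0.02,"dy":0,"dz":0,"roll":0}
  gripper: 0.3
  grip_force: 5

```text
time: 7.7
eef_pos: [589.9, 39.8, 207.0]
tcp_rot: [3.14, -0.001, -3.048]
force: [-0.1, -0.1, 0.3]
gripper_width: 45.8
```

Request:
step_arm:
  increments:
    - {"dx":0,"dy":0,"dz":0,"roll":0}
    - {"dx":0,"dy":0,"dz":0,"roll":0}
    - {"dx":0,"dy":0,"dz":0,"roll":0}
  grip_force: 30

```text
time: 8.0
eef_pos: [590.0, 39.8, 207.1]
tcp_rot: [3.14, -0.001, -3.048]
force: [-0.2, 0.9, 0.1]
gripper_width: 45.8
```

```bash
python3 -c "
from h import *
go((590,40,207,3.24)); print(manip.get_obs()['gripper_width'])"
```

```text
now [590.   39.8 207.1] -3.048 j7 1.6 F [-0.2  0.9  0.1] T [-0.05 -0.09  0.02]
[np.float64(-0.001), np.float64(0.004), np.float64(0.001), np.float64(-0.034)]
45.79665656249219
```

Centring is good, with side forces under 1 N. I'll start screwing down, sinking with the thread (dz = 0.0089 per roll unit).

Request:
step_arm:
  increments:
    - {"dx":0,"dy":0,"dz":0.004,"roll":0.5}
    - {"dx":0,"dy":0,"dz":0.009,"roll":1.0}
    - {"dx":0,"dy":0,"dz":0.013,"roll":1.5}
    - {"dx":0,"dy":0,"dz":0.018,"roll":2.0}
    - {"dx":0,"dy":0,"dz":0.022,"roll":2.5}
    - {"dx":0,"dy":0,"dz":0.027,"roll":3.0}
    - {"dx":0,"dy":0,"dz":0.031,"roll":3.5}
    - {"dx":0,"dy":0,"dz":0.036,"roll":4.0}
    - {"dx":0,"dy":0,"dz":0.04,"roll":4.5}
    - {"dx":0,"dy":0,"dz":0.044,"roll":5.0}

```text
time: 9.0
eef_pos: [590.1, 40.2, 204.9]
tcp_rot: [3.141, -0.002, 2.535]
force: [0.3, 0.2, -0.7]
gripper_width: 45.6
```

```bash
cat >> h.py <<'E'
def st(y0=-3.048,z0=207.1):
    o=manip.get_obs();w=o["tcp_rot"][2];a=(y0-w)%(2*np.pi);p=o["eef_pos"]
    print("t",o["time"],"turned",round(a,3),"z err",round(p[2]-(z0-3.18*a),2),"xy",p[:2].round(1),"F",o["force"].round(1),"T",o["ft_torque"].round(2),"j7",o["joint_positions"][6].round(2),"w",o["gripper_width"].round(2))
E
python3 -c "
from h import *
st()"
```

```text
Traceback (most recent call last):
  File "h.py", line 35, in st
    print("t",o["time"],"turned",round(a,3),"z err",round(p[2]-(z0-3.18*a),2),"xy",p[:2].round(1),"F",o["force"].round(1),"T",o["ft_torque"].round(2),"j7",o["joint_positions"][6].round(2),"w",o["gripper_width"].round(2))
                                                                                                                                                                                                ^^^^^^^^^^^^^^^^^^^^^^^^
AttributeError: 'float' object has no attribute 'round'
```

```bash
sed -i 's/o\["gripper_width"\].round(2)/round(o["gripper_width"],2)/' h.py; python3 -c "
from h import *
st()"
```

```text
t 9.0 turned 0.7 z err -0.0 xy [590.1  40.2] F [ 0.3  0.2 -0.7] T [ 0.03 -0.06  0.17] j7 0.97 w 45.55
```

Request:
step_arm:
  increments:
    - {"dx":0,"dy":0,"dz":0.004,"roll":0.5}
    - {"dx":0,"dy":0,"dz":0.009,"roll":1.0}
    - {"dx":0,"dy":0,"dz":0.013,"roll":1.5}
    - {"dx":0,"dy":0,"dz":0.018,"roll":2.0}

```text
time: 9.4
eef_pos: [590.2, 40.3, 204.0]
tcp_rot: [3.141, -0.002, 2.253]
force: [0.2, -1.0, -0.5]
gripper_width: 45.8
```

```bash
python3 -c "
from h import *
st()"
```

```text
t 9.4 turned 0.982 z err -0.02 xy [590.2  40.3] F [ 0.2 -1.  -0.5] T [-0.06 -0.1   0.15] j7 0.71 w 45.75
```

Request:
step_arm:
  increments:
    - {"dx":0,"dy":0,"dz":0.004,"roll":0.5}
    - {"dx":0,"dy":0,"dz":0.009,"roll":1.0}
    - {"dx":0,"dy":0,"dz":0.013,"roll":1.5}

```text
time: 9.7
eef_pos: [590.3, 40.3, 203.3]
tcp_rot: [3.141, -0.002, 2.041]
force: [0.6, 0.4, -0.6]
gripper_width: 45.2
```

Request:
step_arm:
  increments:
    - {"dx":0,"dy":0,"dz":0.004,"roll":0.5}
    - {"dx":0,"dy":0,"dz":0.009,"roll":1.0}
    - {"dx":0,"dy":0,"dz":0.013,"roll":1.5}

```text
time: 10.0
eef_pos: [590.5, 40.4, 202.6]
tcp_rot: [3.141, -0.001, 1.83]
force: [1.1, -0.7, -0.4]
gripper_width: 45.5
```

```bash
python3 -c "
from h import *
st()"
```

```text
t 10.0 turned 1.406 z err -0.01 xy [590.5  40.4] F [ 1.1 -0.7 -0.4] T [-0.2  -0.1   0.14] j7 0.33 w 45.47
```

Request:
step_arm:
  increments:
    - {"dx":-0.004,"dy":-0.005,"dz":0.004,"roll":0.5}
    - {"dx":-0.008,"dy":-0.01,"dz":0.009,"roll":1.0}
    - {"dx":-0.008,"dy":-0.01,"dz":0.013,"roll":1.5}

```text
time: 10.3
eef_pos: [590.6, 40.4, 202.0]
tcp_rot: [3.14, -0.002, 1.618]
force: [1.1, 0.0, -1.8]
gripper_width: 45.9
```

Request:
step_arm:
  increments:
    - {"dx":0,"dy":0,"dz":0.004,"roll":0.5}
    - {"dx":0,"dy":0,"dz":0.009,"roll":1.0}
    - {"dx":0,"dy":0,"dz":0.013,"roll":1.5}

```text
time: 10.6
eef_pos: [590.7, 40.4, 201.5]
tcp_rot: [3.14, -0.002, 1.406]
force: [-0.4, -0.6, 1.7]
gripper_width: 45.8
```

```bash
python3 -c "
from h import *
st()"
```

```text
t 10.6 turned 1.829 z err 0.22 xy [590.7  40.4] F [-0.4 -0.6  1.7] T [-0.29  0.08  0.23] j7 -0.04 w 45.84
```

Foot contact seems to start near 1.6 rad: torque is up to 0.23 N m and the vertical force is turning upward. I'll go on in smaller steps.

Request:
step_arm:
  increments:
    - {"dx":0,"dy":0,"dz":0.005,"roll":0.5}
    - {"dx":0,"dy":0,"dz":0.01,"roll":1.0}

```text
time: 10.8
eef_pos: [590.8, 40.4, 201.2]
tcp_rot: [3.14, -0.002, 1.264]
force: [-0.6, -0.2, 3.3]
gripper_width: 45.6
```

```bash
python3 -c "
from h import *
st()"
```

```text
t 10.8 turned 1.971 z err 0.4 xy [590.8  40.4] F [-0.6 -0.2  3.3] T [-0.23  0.23  0.21] j7 -0.16 w 45.61
```

Request:
step_arm:
  increments:
    - {"dx":0,"dy":0,"dz":0.005,"roll":0.5}
    - {"dx":0,"dy":0,"dz":0.01,"roll":1.0}

```text
time: 11.0
eef_pos: [590.9, 40.3, 201.0]
tcp_rot: [3.141, -0.002, 1.123]
force: [-0.8, -1.2, 3.0]
gripper_width: 45.5
```

```bash
python3 -c "
from h import *
st()"
```

```text
t 11.0 turned 2.113 z err 0.58 xy [590.9  40.3] F [-0.8 -1.2  3. ] T [-0.2   0.24  0.26] j7 -0.28 w 45.49
```

Contact extrapolates to about 1.65 rad: the hand lifts about 1.2 mm per rad with the springing bar, which matches 45/40. I'll go to about 2.27 rad, or roughly 28 N.

Request:
step_arm:
  increments:
    - {"dx":0,"dy":0,"dz":0.005,"roll":0.4}
    - {"dx":0,"dy":0,"dz":0.01,"roll":0.8}
    - {"dx":0,"dy":0,"dz":0.012,"roll":1.1}

```text
time: 11.3
eef_pos: [591.0, 40.3, 200.7]
tcp_rot: [3.141, -0.002, 0.968]
force: [-1.3, -0.8, 2.8]
gripper_width: 45.4
```

```bash
python3 -c "
from h import *
st()"
```

```text
t 11.3 turned 2.268 z err 0.83 xy [591.   40.3] F [-1.3 -0.8  2.8] T [-0.27  0.27  0.22] j7 -0.41 w 45.43
```

Torque and push did not clearly rise over the last steps, so the knob may have slipped in the grip. I'll let go, move clear, and check how far the knob's white index mark really turned.

Request:
step_arm:
  increments:
    - {"dx":0,"dy":0,"dz":0,"roll":0}
    - {"dx":0,"dy":0,"dz":0,"roll":0}
    - {"dx":0,"dy":0,"dz":0,"roll":0}
    - {"dx":0,"dy":0,"dz":-0.3,"roll":0}
    - {"dx":0,"dy":0,"dz":-1.0,"roll":0}
    - {"dx":0,"dy":0,"dz":-1.6,"roll":1}
    - {"dx":0,"dy":0,"dz":-1.8,"roll":2}
    - {"dx":0,"dy":0,"dz":-1.8,"roll":3}
    - {"dx":0,"dy":0,"dz":-1.8,"roll":4}
    - {"dx":0,"dy":0,"dz":-1.8,"roll":5}
  gripper: 0.85

```text
time: 12.3
eef_pos: [591.0, 40.2, 292.1]
tcp_rot: [-3.14, -0.004, 0.264]
force: [0.0, 0.4, 0.5]
gripper_width: 74.6
```

```bash
python3 -c "
from h import *
go((470,-150,290,0.1))"
```

```text
now [591.   40.2 292.1] 0.264 j7 -1.09 F [0.  0.4 0.5] T [0.02 0.23 0.01]
[np.float64(-3.33), np.float64(3.039), np.float64(0.041), np.float64(1.176)]
```

Request:
step_arm:
  increments:
    - {"dx":-0.55,"dy":0.5,"dz":0,"roll":0.5}
    - {"dx":-1.1,"dy":1.0,"dz":0,"roll":1.0}
    - {"dx":-1.65,"dy":1.5,"dz":0,"roll":1.18}
    - {"dx":-2.2,"dy":2.0,"dz":0,"roll":1.18}
    - {"dx":-2.75,"dy":2.5,"dz":0,"roll":1.18}
    - {"dx":-3.33,"dy":3.04,"dz":0,"roll":1.18}
    - {"dx":-3.33,"dy":3.04,"dz":0,"roll":1.18}

```text
time: 13.0
eef_pos: [466.9, -155.2, 292.3]
tcp_rot: [-3.138, -0.005, 0.091]
force: [0.2, 0.0, 1.3]
gripper_width: 74.5
```

Run:
```python
from h import *
t=save("top","pics/t2.png");s=save("scene","pics/s4.png")
a=cv2.resize(t["pixels"][180:290,240:350,::-1],(560,560),interpolation=cv2.INTER_CUBIC)
b=cv2.resize(s["pixels"][195:265,310:340,::-1],(240,560),interpolation=cv2.INTER_CUBIC)
cv2.imwrite("pics/c6.png",np.hstack([a,b]))
```

View pics/c6.png

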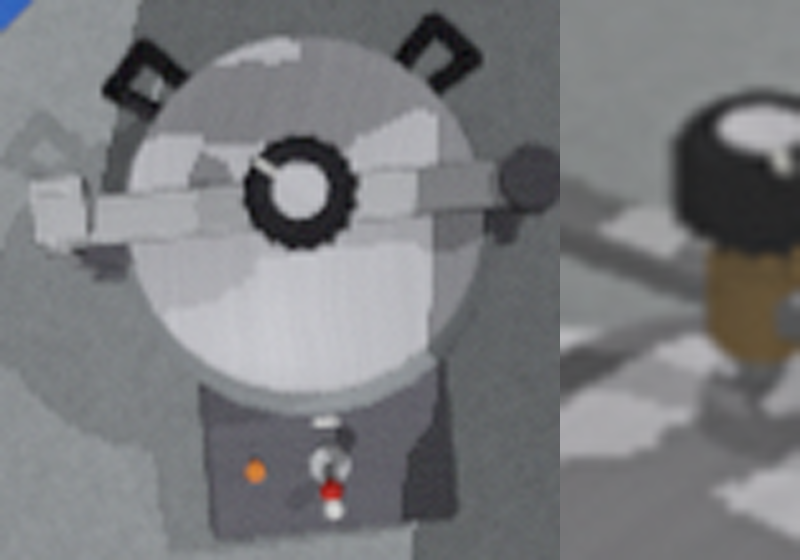

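The index mark now points at about 0.97 rad, against 1.0 expected for a 2.27 rad turn. So the knob did not slip: about 0.62 rad past contact, or roughly 28 N. The yoke lies in the catch and the toggle is still off, with its ball at crop (331,491). I'll do the switch next.

Run:
```python
from h import *
t=load("pics/t2.npz")
b=onz(t,240+331/5.09,180+491/5.09,72);print("ball",b.round(1))
go((442,b[1]-2.5,150,0.1),(442,b[1]-2.5,64,0.1))
```

```text
ball [467.   25.3  72. ]
now [ 469.9 -150.7  292.1] 0.097 j7 -1.02 F [-0.2  1.1  0.5] T [ 0.    0.17 -0.03]
[np.float64(-0.218), np.float64(-3.508), np.float64(2.842), np.float64(-0.019)]
[np.float64(-0.218), np.float64(-3.508), np.float64(4.562), np.float64(-0.019)]
```

Request:
step_arm:
  increments:
    - {"dx":-0.1,"dy":-0.7,"dz":0.2,"roll":0}
    - {"dx":-0.2,"dy":-1.4,"dz":0.5,"roll":0}
    - {"dx":-0.22,"dy":-2.1,"dz":1.0,"roll":0}
    - {"dx":-0.22,"dy":-2.8,"dz":1.5,"roll":0}
    - {"dx":-0.22,"dy":-3.5,"dz":2.1,"roll":0}
    - {"dx":-0.22,"dy":-3.5,"dz":2.7,"roll":0}
    - {"dx":-0.22,"dy":-3.5,"dz":2.84,"roll":0}
    - {"dx":-0.22,"dy":-3.5,"dz":2.84,"roll":0}
  gripper: 0
  grip_force: 10

```text
time: 13.9
eef_pos: [442.5, 22.7, 150.4]
tcp_rot: [-3.14, -0.003, 0.097]
force: [0.7, 0.3, -0.4]
gripper_width: 13.7
```

Run:
```python
from h import *
go((442,23,64,0.1),(461,25,64,0.1),(468,25.5,64,0.1))
s=save("scene","pics/s5.png")
```

```text
now [442.5  22.7 150.4] 0.097 j7 -1.22 F [ 0.7  0.3 -0.4] T [-0.01  0.15  0.06]
[np.float64(-0.01), np.float64(-0.006), np.float64(1.729), np.float64(-0.019)]
[np.float64(0.373), np.float64(-0.009), np.float64(1.729), np.float64(-0.019)]
[np.float64(0.513), np.float64(-0.006), np.float64(1.729), np.float64(-0.019)]
```

Descend in front of the ball, then push towards the pot.

Request:
step_arm:
  increments:
    - {"dx":0,"dy":0,"dz":0.6,"roll":0}
    - {"dx":0,"dy":0,"dz":1.2,"roll":0}
    - {"dx":0,"dy":0,"dz":1.72,"roll":0}
    - {"dx":0,"dy":0,"dz":1.72,"roll":0}
    - {"dx":0,"dy":0,"dz":1.72,"roll":0}

```text
time: 14.45
eef_pos: [445.0, 22.2, 66.9]
tcp_rot: [-3.139, -0.007, 0.095]
force: [0.5, 0.0, 2.1]
gripper_width: 0.6
```

Request:
step_arm:
  increments:
    - {"dx":0.1,"dy":0,"dz":0,"roll":0}
    - {"dx":0.17,"dy":0,"dz":0,"roll":0}
    - {"dx":0.24,"dy":0,"dz":0,"roll":0}
    - {"dx":0.31,"dy":0,"dz":0,"roll":0}
    - {"dx":0.38,"dy":0,"dz":0,"roll":0}
    - {"dx":0.44,"dy":0,"dz":0,"roll":0}
    - {"dx":0.48,"dy":0,"dz":0,"roll":0}

```text
time: 15.15
eef_pos: [468.6, 24.5, 66.9]
tcp_rot: [-3.139, -0.006, 0.095]
force: [-5.1, 0.9, 2.4]
gripper_width: 0.5
```

It met the stop at 5 N. I'll back away, rise and look.

Request:
step_arm:
  increments:
    - {"dx":-0.3,"dy":0,"dz":0,"roll":0}
    - {"dx":-0.5,"dy":0,"dz":0,"roll":0}
    - {"dx":-0.5,"dy":0,"dz":-0.8,"roll":0}
    - {"dx":-0.5,"dy":0,"dz":-1.8,"roll":0}
    - {"dx":-0.5,"dy":0.8,"dz":-2.8,"roll":0}
    - {"dx":-0.5,"dy":1.7,"dz":-3.8,"roll":0}
    - {"dx":-0.5,"dy":2.6,"dz":-4.4,"roll":0}
    - {"dx":-0.5,"dy":3.5,"dz":-4.4,"roll":0}
    - {"dx":-0.5,"dy":3.5,"dz":-4.4,"roll":0}
    - {"dx":-0.5,"dy":3.5,"dz":-4.4,"roll":0}

```text
time: 16.15
eef_pos: [459.3, -156.9, 287.6]
tcp_rot: [-3.14, -0.009, 0.089]
force: [-0.3, -0.1, 0.3]
gripper_width: 0.1
```

Run:
```python
from h import *
t=save("top","pics/t3.png");s=save("scene","pics/s6.png")
a=cv2.resize(t["pixels"][180:290,240:350,::-1],(440,440),interpolation=cv2.INTER_CUBIC)
b=cv2.resize(s["pixels"][195:305,280:370,::-1],(360,440),interpolation=cv2.INTER_CUBIC)
cv2.imwrite("pics/c7.png",np.hstack([a,b]))
```

```text
(no output)
```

View pics/c7.png

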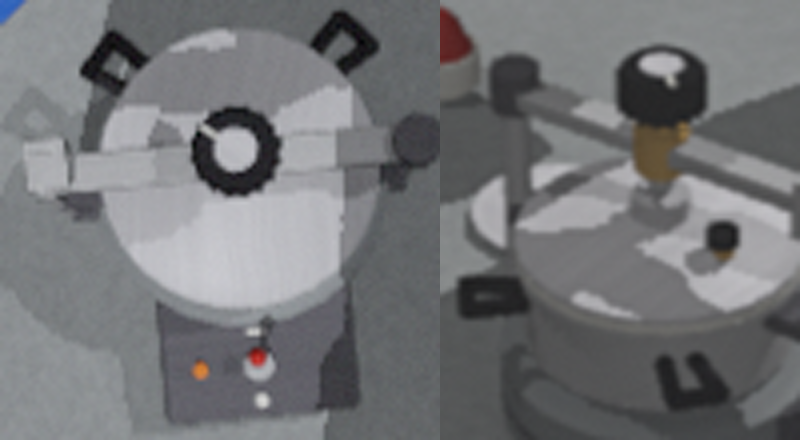

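The ball has moved to crop (258,357), about 16 mm towards the pot, so the toggle is upright and on. The knob is unmoved, the foot sits on the boss, and the bar is in the catch. Handing in.

Run:
```python
from h import *
t=load("pics/t3.npz");print("ball",onz(t,240+258/4,180+357/4,75).round(1))
print(manip.hand_in())
```

```text
ball [483.8  26.8  75. ]
the job is handed in; nothing more can be done
None
```

The egg cooker is closed, clamped and switched on, and the job was handed in after about 16 s on the robot's clock. I don't have a verdict.

- **Yoke:** I swung it across the lid with the open jaws around the knob until it stopped at about 7.5 N. The pictures show the bar end in the catch.
- **Knob:** I turned it 2.27 rad clockwise with the hand sinking along. The foot met the lid at about 1.65 rad. I put the clamp at about 28 N from the angle past contact, or about 33 N from how far the bar lifted. Both are inside the 14 to 42 N range.
- **Switch:** The red ball moved from x = 467 to 484 mm and is at the position given for "on". The last picture shows the toggle upright, the knob let go and the hand clear.

Two checks were less clean:
- **Torque:** it rose only from 0.15 to about 0.22–0.26 N m, short of the 0.35 given for snug.
- **Upward push:** it stayed near 3 N instead of growing, probably because each step started from the hand's measured height. I suspected the knob was slipping, but its index mark had turned as far as the hand (0.97 rad seen, 1.0 expected).

I touched nothing else on the shelf, though my final picture covered only the cooker.

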